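# Find the unlocked locker panel and push it open

## Task

Only one of the four identical panels on top of the grey vial locker is unlocked. Press the dark pad at the back of each panel gently with a fingertip until you find the one that rocks, then push the raised front edge of that panel over to the back until the panel leans back past upright and stays there. Do not grip or lift anything, and leave the things standing around the locker where they are.

Things in the scene. Friction and masses are not known exactly. Their poses are not given: they have to be found in the camera images.
- locker: Grey vial locker fixed to the worktop: box 150 mm deep (its x), 340 wide (its y), 80 high, with four identical white panels in a row, flush with its top. Origin: centre of the underside; +x to its back, away from the robot, +y to the robot's left. Panel middles at y = +120, +40, -40, -120 mm; level axles along y at x = +12, z = 77 mm; each panel 108 mm long, 66 wide, 6 thick.
- panel_0 (a joint): Angle of the leftmost panel (rad): 0 shut; grows as the tail behind the axle goes down and the front part comes up and over to the back; 1.57 upright, 2.2 the stop, leaning back. If unlocked, 2 to 5 N on its pad tips it and it stays at any angle it is left (friction hinge; about 1 N at the front edge moves it on); if locked, it stands firm: a springy catch, under 2 mm (0.06 rad) at 10 N.
- panel_1 (a joint): Angle of the second from the left panel (rad): 0 shut; grows as the tail behind the axle goes down and the front part comes up and over to the back; 1.57 upright, 2.2 the stop, leaning back. If unlocked, 2 to 5 N on its pad tips it and it stays at any angle it is left (friction hinge; about 1 N at the front edge moves it on); if locked, it stands firm: a springy catch, under 2 mm (0.06 rad) at 10 N.
- panel_2 (a joint): Angle of the third from the left panel (rad): 0 shut; grows as the tail behind the axle goes down and the front part comes up and over to the back; 1.57 upright, 2.2 the stop, leaning back. If unlocked, 2 to 5 N on its pad tips it and it stays at any angle it is left (friction hinge; about 1 N at the front edge moves it on); if locked, it stands firm: a springy catch, under 2 mm (0.06 rad) at 10 N.
- panel_3 (a joint): Angle of the rightmost panel (rad): 0 shut; grows as the tail behind the axle goes down and the front part comes up and over to the back; 1.57 upright, 2.2 the stop, leaning back. If unlocked, 2 to 5 N on its pad tips it and it stays at any angle it is left (friction hinge; about 1 N at the front edge moves it on); if locked, it stands firm: a springy catch, under 2 mm (0.06 rad) at 10 N.
- pad_0 (a point): Centre, on the upper face, of the round dark pad (22 mm across) on the leftmost panel's tail; moves with the panel. It is 26 mm behind the axle; the tail ends 42 mm behind it. The open well below is 70 mm wide, ends 45 mm behind the axle and is free for a fingertip to 30 mm under the top face. Pressing in front of the axle moves no panel. Which panel is unlocked cannot be seen.
- edge_0 (a point): Middle of the front edge of the leftmost panel, half-way through its 6 mm thickness, 66 mm in front of the axle; moves with the panel. In front of the well (which ends 69 mm before the axle) is the locker's flat top. The panel is smooth plastic (friction about 0.35).
- pad_1 (a point): Centre, on the upper face, of the round dark pad (22 mm across) on the second from the left panel's tail; moves with the panel. It is 26 mm behind the axle; the tail ends 42 mm behind it. The open well below is 70 mm wide, ends 45 mm behind the axle and is free for a fingertip to 30 mm under the top face. Pressing in front of the axle moves no panel. Which panel is unlocked cannot be seen.
- edge_1 (a point): Middle of the front edge of the second from the left panel, half-way through its 6 mm thickness, 66 mm in front of the axle; moves with the panel. In front of the well (which ends 69 mm before the axle) is the locker's flat top. The panel is smooth plastic (friction about 0.35).
- pad_2 (a point): Centre, on the upper face, of the round dark pad (22 mm across) on the third from the left panel's tail; moves with the panel. It is 26 mm behind the axle; the tail ends 42 mm behind it. The open well below is 70 mm wide, ends 45 mm behind the axle and is free for a fingertip to 30 mm under the top face. Pressing in front of the axle moves no panel. Which panel is unlocked cannot be seen.
- edge_2 (a point): Middle of the front edge of the third from the left panel, half-way through its 6 mm thickness, 66 mm in front of the axle; moves with the panel. In front of the well (which ends 69 mm before the axle) is the locker's flat top. The panel is smooth plastic (friction about 0.35).
- pad_3 (a point): Centre, on the upper face, of the round dark pad (22 mm across) on the rightmost panel's tail; moves with the panel. It is 26 mm behind the axle; the tail ends 42 mm behind it. The open well below is 70 mm wide, ends 45 mm behind the axle and is free for a fingertip to 30 mm under the top face. Pressing in front of the axle moves no panel. Which panel is unlocked cannot be seen.
- edge_3 (a point): Middle of the front edge of the rightmost panel, half-way through its 6 mm thickness, 66 mm in front of the axle; moves with the panel. In front of the well (which ends 69 mm before the axle) is the locker's flat top. The panel is smooth plastic (friction about 0.35).
- yellow_dropper: Small white dropper bottle with a yellow cap, 33 mm across, 72 mm tall, loose, standing near the locker; a bystander. Origin: centre of its underside.
- red_vial: Small vial with a red cap, 22 mm across, 36 mm tall, loose, standing near the locker; a bystander. Origin: centre of its underside.
- petri: Petri dish with lid, 89 mm across, 16 mm tall, loose, standing near the locker; a bystander. Origin: centre of its underside.
- slides: Flat white box of glass slides, 58 x 80 x 24 mm, loose, standing near the locker; a bystander. Origin: centre of its underside.
- small_beaker: Small glass beaker, 58 mm across, 70 mm tall, loose, standing near the locker; a bystander. Origin: centre of its underside.

How it is judged:
By the outcome, as a careful person would: the job done as asked, in the order asked, and still so for the second after the job is handed in, with the robot touching nothing.
It also fails if it takes over 54 s, if anything falls off the work surface, if the arm or the gripper's body presses on something with over 40 N, if the wrist force passes 120 N, or if a joint passes its speed limit or range.

## Robot

A 6-joint arm with a two-finger parallel gripper is mounted at the origin on a cart in front of the work surface, level with it; the furniture and walls round the work are solid. World frame = base frame: x ahead of the robot, y to its left, z up, the work surface at z = 0. Lengths are in m, angles in degrees, forces in N, time in s.
With the tool pointing down it reaches from about 0.35 to 0.725 m from the base axis. Payload 6 kg.
Tool frame: the origin (TCP) lies at the very end of the fingers, on their centre line; the grasp point (between the pads) lies r.grip_point_offset behind it (r.grip_point_offset is the distance from the TCP to the grasp point, in m); z points along the fingers, y is the line along which they close (so a half turn about z gives the same grasp; the last joint's range is limited). The gripper opens to 85 mm and grips with 20 to 120 N. Pads are 22 mm wide; open, the fingers measure 114 mm over their backs; the gripper's body (76 mm by 85 mm) begins 54 mm behind the grasp point. The pads swing forward as they close: fully open they stand 13 mm farther back than shut.
Start: joints at [19.12, 2.303, 4.859, 0, -92.561, -19.12], TCP at [0.6, 0, 0.231] pointing down, gripper open.
Joint ranges: [-146.85, 146.85], [-73.84, 115.35], [-62.03, 85.46], [-188.31, 113.3], [-161.28, -10.13], [-171.36, 171.36]. Speed limits (degrees/s): [147.25, 147.25, 172.46, 180, 180, 180].

## Interface

Orientations are given as a 3x3 rotation matrix whose columns are the frame's x, y, z axes.
In Python, from bench import r gives the robot as it stands.
- The arm moves only by the tool jog_arm, never from a script. Its arguments are lists of equal length, an entry for each row: "offset": the shift along the tool's x, y, z scaled (see below), a list of three; "turn": the turn, a rotation vector about the tool's x, y, z scaled (see below), a list of three. In form: {"offset": [[tx, ty, tz], ...], "turn": [[wx, wy, wz], ...]}. A call has 1 to 20 rows; each row is the pose to reach, as a shift and turn from the pose commanded when the call began, along the tool's axes at that moment; what a row does not reach only later rows make up. The controller multiplies each number of a shift by 0.5 m and each number of a turn by 90 degrees. A row lasts 1/12 s, in which the tool goes at most 41.7 mm and 7.16 degrees, less where a joint would pass 70% of its speed; a pose out of reach is approached as far as the arm can. A call with a number of a shift or a turn outside -1 to 1 is refused whole. A call with a gripper value outside its range is refused whole. "fingers" is the gripper's target within -1 to 1 (shut at 1, half-way at 0, fully open at -1), set as the call begins (left out, the last holds). The fingers move at their own pace and stop on an object; the grip force is fixed at half the most. Time passes only in rows, so rows that repeat a pose let the fingers close. It gives the time, the measured TCP pose, the force, the opening and the grip force at its end, in the units of the state.
- r.read_state(): the state, without advancing time (a new reading comes with each control period).
- r.snapshot(name): name is "scene" or "side" or "wrist"; returns a dict with "img" (400x640x3 uint8, blue, green, red), "z_map" (400x640 float32, m along the optical axis (not along the pixel's ray), 0 where there is no reading), "vertical_fov" (degrees; the focal length in pixels is half the picture's height over the tangent of half this angle, whatever the lens; pixels are square), "cx", "cy" (the principal point, pixels), "cam_to_world" (4x4, takes a point from camera to world coordinates); the wrist camera has in their place "hand_eye" (4x4, takes a point from camera to tool coordinates, whose origin is the TCP and whose axes are the flange's). Camera axes: x right, y up, looking along -z (the intrinsics and any distortion apply to the point x, -y, -z); pixel columns grow to the right and rows downward; lengths in m; the calibration is good to about 2 mm. A picture is of the moment at which its call begins: read the wrist's pose just before it.
- r.finish_job(): hands the job in; it is judged then, once.
The state is a dict: "t": time; "joint_positions": joint angles; "joint_velocities": joint speeds; "joint_torque": joint torques, N m; "tcp_pos": TCP position; "tcp_rot": TCP orientation; "force": force on the tool from outside, world axes, zero at the start; "torque": the same for the moment, N m; "width": opening from 0.0 (shut) to 1.0 (fully open); "grip_force": force on a finger pad.
Only numpy, scipy, OpenCV 4.12 (cv2) and the standard library are available. Lean on these libraries where they do the work, as an engineer would, in place of code of your own. Each camera call takes 0.05 s, during which the arm holds its last target. There are 200 camera calls.

## Working session

There is one attempt and no reset: what is moved stays moved. The work goes in short steps, Python scripts to look and compute and a tool call to move; the robot and the scene stay as the last step left them, time stands still between calls to the robot, and variables do not carry over. Pictures are saved under pics/ and viewed, at most 10 in all, crops included, and the job is handed in when it is done.

Besides the shell and the picture viewer there is one more tool, called after "Request:" as name(argument=value, ...) on one line, values as JSON. jog_arm: Moves the arm, as the interface text tells. Shifts and turns lie within -1 to 1; 1 stands for 0.5 m of shift or 90 degrees of turn. Its arguments: {"type":"object","properties":{"offset":{"type":"array","items":{"type":"array","items":{"type":"number"}}},"turn":{"type":"array","items":{"type":"array","items":{"type":"number"}}},"fingers":{"type":"number"}},"required":["offset","turn"]}

```bash
mkdir -p pics; ls
python3 - <<'E'
from bench import r
import cv2,numpy as np
s=r.read_state();print(s['tcp_pos'],np.round(s['tcp_rot'],3).tolist(),s['width'],r.grip_point_offset)
for n in("scene","wrist"):
    d=r.snapshot(n);cv2.imwrite(f"pics/{n}0.png",d['img']);np.save(f"{n}_z.npy",d['z_map'])
    print(n,d['vertical_fov'],d['cx'],d['cy'],[ (k,np.round(d[k],4).tolist()) for k in d if k in('cam_to_world','hand_eye')],[k for k in d])
E
```

```text
pics
[5.99681328e-01 8.89886171e-05 2.30277349e-01] [[0.0, -1.0, -0.002], [-1.0, -0.0, -0.0], [0.0, 0.002, -1.0]] 1.0024303477468695 0.0187
scene 54.97341464021147 315.00788839962877 197.08160091643336 [('cam_to_world', [[0.8787, 0.3397, -0.3354, 0.2112], [-0.4774, 0.6348, -0.6075, -0.6419], [0.0066, 0.6939, 0.72, 0.7972], [0.0, 0.0, 0.0, 1.0]])] ['img', 'z_map', 'vertical_fov', 'cx', 'cy', 'cam_to_world']
wrist 70.69428446588118 319.8614494148958 199.46907331837772 [('hand_eye', [[-0.0004, 0.9481, 0.3181, 0.0816], [1.0, 0.0002, 0.0006, 0.0003], [0.0005, 0.3181, -0.9481, -0.1415], [0.0, 0.0, 0.0, 1.0]])] ['img', 'z_map', 'vertical_fov', 'cx', 'cy', 'hand_eye']
```

View pics/scene0.png

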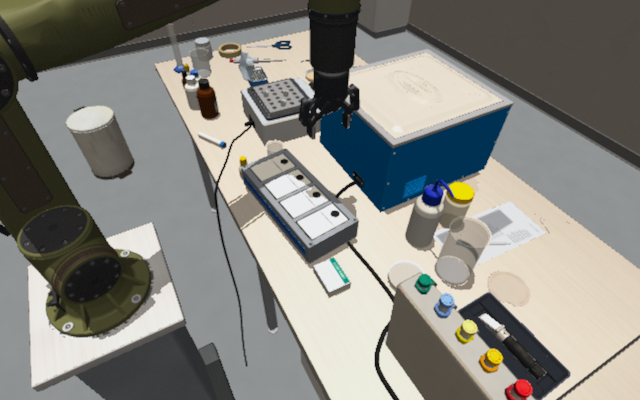

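View pics/wrist0.png

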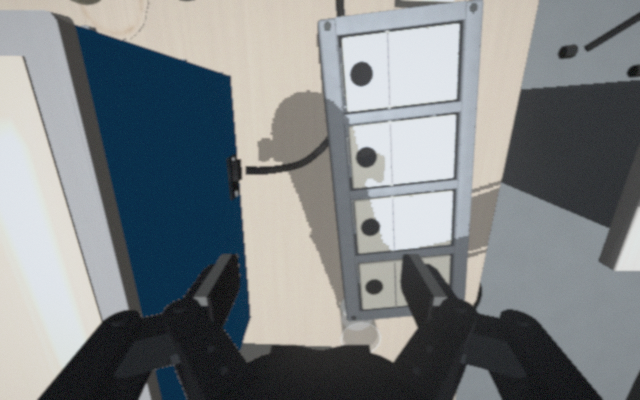

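The scene view shows the locker spanning about (245,160) to (355,250), with the blue box behind it. In the wrist view the pads are at (374,287), (370,227), (367,157) and (361,74), panels 0 to 3.

```bash
cat > h.py <<'E'
from bench import r
import cv2,numpy as np
def cam(n):
    s=r.read_state(); d=r.snapshot(n)
    if n=="wrist":
        T=np.eye(4);T[:3,:3]=s['tcp_rot'];T[:3,3]=s['tcp_pos'];T=T@d['hand_eye']
    else:T=d['cam_to_world']
    return d,T
def pts(d,T):
    h,w=d['z_map'].shape;f=h/2/np.tan(np.radians(d['vertical_fov'])/2)
    u,v=np.meshgrid(np.arange(w),np.arange(h));z=d['z_map']
    P=np.stack([(u-d['cx'])/f*z,-(v-d['cy'])/f*z,-z],-1)
    return P@T[:3,:3].T+T[:3,3]
def plane(d,T,uv,z):
    f=200/np.tan(np.radians(d['vertical_fov'])/2)
    q=T[:3,:3]@np.array([(uv[0]-d['cx'])/f,-(uv[1]-d['cy'])/f,-1]);return T[:3,3]+q*(z-T[2,3])/q[2]
E
python3 - <<'E'
from h import *
np.set_printoptions(precision=4,suppress=True)
d,T=cam("wrist");P=pts(d,T)
for uv in [(374,287),(370,227),(367,157),(361,74),(327,25),(474,8),(230,78),(30,18),(240,250),(410,60)]:
    print(uv,P[uv[1],uv[0]],plane(d,T,uv,.08))
d,T=cam("scene");P=pts(d,T)
print('scene')
for uv in [(281,160),(297,177),(314,191),(335,219),(323,128),(355,222),(308,254),(276,149),(246,175),(243,160),(385,150),(335,270),(275,148)]:
    print(uv,P[uv[1],uv[0]],plane(d,T,uv,.08))
dd=cv2.resize(d['img'][130:290,220:400],None,fx=4,fy=3.7,interpolation=2);cv2.imwrite("pics/sc.png",dd[:600])
d,T=cam("side");cv2.imwrite("pics/side0.png",d['img'])
E
```

```text
(374, 287) [0.5332 0.1296 0.0792] [0.5334 0.129  0.08  ]
(370, 227) [0.5428 0.0491 0.0803] [0.5428 0.0492 0.08  ]
(367, 157) [ 0.5503 -0.0301  0.0799] [ 0.5503 -0.0301  0.08  ]
(361, 74) [ 0.5602 -0.1094  0.0798] [ 0.5602 -0.1093  0.08  ]
(327, 25) [ 0.5929 -0.15    0.0802] [ 0.5929 -0.15    0.08  ]
(474, 8) [ 0.462  -0.1633  0.0797] [ 0.4621 -0.1632  0.08  ]
(230, 78) [ 0.7042 -0.1113  0.0144] [ 0.685  -0.1059  0.08  ]
(30, 18) [ 0.7121 -0.1136  0.2455] [ 0.8593 -0.1555  0.08  ]
(240, 250) [ 0.5997 -0.0815  0.3719] [0.6921 0.0782 0.08  ]
(410, 60) [ 0.5146 -0.1215  0.079 ] [ 0.5149 -0.1214  0.08  ]
scene
(281, 160) [0.5292 0.1364 0.0817] [0.5299 0.1382 0.08  ]
(297, 177) [0.5378 0.052  0.0812] [0.5383 0.0532 0.08  ]
(314, 191) [ 0.5541 -0.0151  0.0789] [ 0.5536 -0.016   0.08  ]
(335, 219) [ 0.5519 -0.1273  0.0822] [ 0.5529 -0.1257  0.08  ]
(323, 128) [0.7066 0.2081 0.0863] [0.711  0.2157 0.08  ]
(355, 222) [ 0.5911 -0.1571  0.08  ] [ 0.5911 -0.1571  0.08  ]
(308, 254) [ 0.4538 -0.1711  0.0553] [ 0.4457 -0.1868  0.08  ]
(276, 149) [0.5559 0.236  0.0405] [0.5379 0.1901 0.08  ]
(246, 175) [0.4202 0.1313 0.0752] [0.4188 0.1262 0.08  ]
(243, 160) [0.4365 0.197  0.0732] [0.4344 0.1891 0.08  ]
(385, 150) [ 0.7056 -0.0911  0.2137] [0.8189 0.0351 0.08  ]
(335, 270) [ 0.4982 -0.2229  0.0256] [ 0.478  -0.2525  0.08  ]
(275, 148) [0.5546 0.2403 0.0418] [0.5372 0.1957 0.08  ]
```

View pics/sc.png

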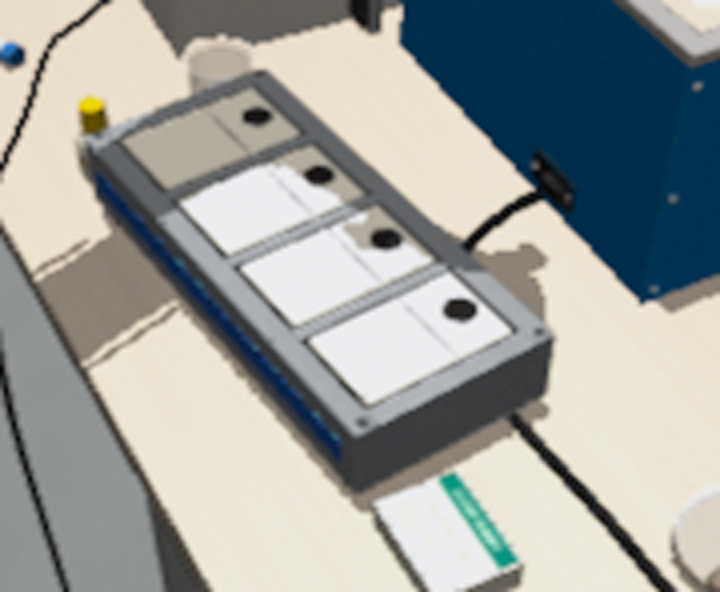

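View pics/side0.png

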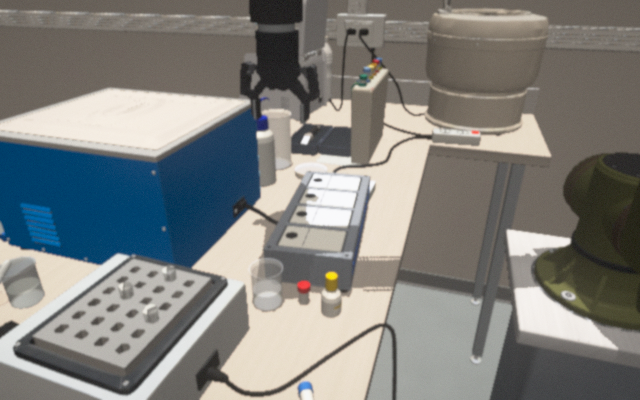

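The pads fit a locker yaw of about 6.4° with 80 mm spacing at z = 0.08. The red vial, dropper and beaker stand off the left end, and the slides are at the right. I'll shut the fingers, turn the tool so its y runs along the locker's width, and hover over pad 1.

Request:
jog_arm(offset=[[-0.03,0.03,0.05],[-0.06,0.07,0.1],[-0.0986,0.1156,0.15],[-0.0986,0.1156,0.2],[-0.0986,0.1156,0.24],[-0.0986,0.1156,0.24],[-0.0986,0.1156,0.24],[-0.0986,0.1156,0.24],[-0.0986,0.1156,0.24],[-0.0986,0.1156,0.24],[-0.0986,0.1156,0.24],[-0.0986,0.1156,0.24],[-0.0986,0.1156,0.24],[-0.0986,0.1156,0.24],[-0.0986,0.1156,0.24],[-0.0986,0.1156,0.24]], turn=[[0,0,0.07],[0,0,0.15],[0,0,0.23],[0,0,0.31],[0,0,0.39],[0,0,0.46],[0,0,0.54],[0,0,0.62],[0,0,0.7],[0,0,0.78],[0,0,0.85],[0,0,0.929],[0,0,0.929],[0,0,0.929],[0,0,0.929],[0,0,0.929]], fingers=1)

```text
t: 1.58
tcp_pos: [0.5421, 0.0493, 0.1112]
tcp_rot: [[-0.994, -0.114, -0.0], [-0.114, 0.994, -0.0], [0.0, -0.0, -1.0]]
force: [1.3, -1.0, 1.1]
width: 0.001
grip_force: 0.0
```

Run:
```python
from h import *
np.set_printoptions(precision=4,suppress=True)
s=r.read_state();print(s['t'],s['tcp_pos'],s['tcp_rot'],s['force'],s['joint_positions'])
d,T=cam("wrist");cv2.imwrite("pics/w1.png",d['img']);np.save('P1.npy',pts(d,T))
```

```text
1.5833 [0.5421 0.0493 0.1112] [[-0.9935 -0.1138 -0.0002]
 [-0.1138  0.9935 -0.    ]
 [ 0.0002 -0.     -1.    ]] [ 1.3392 -0.97    1.0627] [  26.3568   -5.1012  -14.9364   -0.0025  -80.1744 -109.8221]
```

View pics/w1.png

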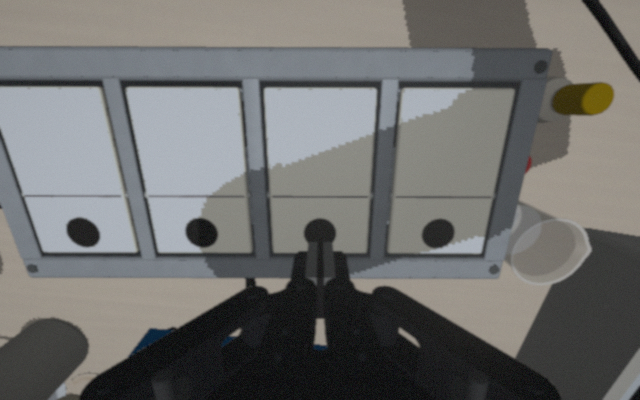

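The locker is square in the view, with pads at (83,232), (202,232), (320,231) and (438,233). The shut tip hovers above pad 1, so I'll go down to just above it.

Request:
jog_arm(offset=[[0,0,0.01],[0,0,0.02],[0,0,0.03],[0,0,0.04],[0,0,0.048],[0,0,0.054],[0,0,0.0564],[0,0,0.0564]], turn=[[0,0,0],[0,0,0],[0,0,0],[0,0,0],[0,0,0],[0,0,0],[0,0,0],[0,0,0]])

```text
t: 2.3
tcp_pos: [0.542, 0.0492, 0.0827]
tcp_rot: [[-0.994, -0.111, -0.001], [-0.111, 0.994, -0.0], [0.001, -0.0, -1.0]]
force: [-0.2, 0.1, 0.3]
width: -0.001
grip_force: 0.0
```

Run:
```python
from h import *
np.set_printoptions(precision=4,suppress=True)
s=r.read_state();print(s['t'],s['tcp_pos'],s['force'])
d,T=cam("wrist");im=d['img'];P=pts(d,T)
z=P[...,2];print(np.nanmedian(z[60:200,330:360]))
# pads: dark blobs on top plane
m=((im.max(-1)<70)&(abs(z-.08)<.006)).astype(np.uint8)
n,l,st,c=cv2.connectedComponentsWithStats(m)
for i in range(1,n):
    if st[i,4]>250: print(st[i],c[i],plane(d,T,c[i],.08))
cv2.imwrite("pics/w2.png",im)
```

```text
2.3 [0.542  0.0492 0.0827] [-0.2176  0.1159  0.3178]
0.07888697626107802
[ 394   73  169  210 1452] [512.0028 173.6433] [0.4833 0.144  0.08  ]
[ 80  76 116 132 546] [107.7418 115.8278] [ 0.4772 -0.0626  0.08  ]
[247  77 146 132 405] [362.2049 123.5235] [0.467  0.0621 0.08  ]
[256 212  34  74 263] [267.365  263.0913] [0.551  0.0196 0.08  ]
[350 213  33  77 296] [371.7534 262.3142] [0.5437 0.08   0.08  ]
[115 215 131  68 557] [177.9838 271.7558] [ 0.5626 -0.0325  0.08  ]
[ 26 238  37  32 884] [ 43.7681 253.7421] [ 0.5591 -0.1088  0.08  ]
[164 239  37  31 892] [181.9316 253.8599] [ 0.5503 -0.0297  0.08  ]
[440 238  36  33 905] [457.4265 254.0751] [0.5329 0.1282 0.08  ]
[  0 277 112   4 324] [ 55.213  279.0093] [ 0.5758 -0.1054  0.08  ]
```

Pad positions agree within 1 mm. Next I'll press in 1 mm steps.

Request:
jog_arm(offset=[[0,0,0.002],[0,0,0.004],[0,0,0.006],[0,0,0.006]], turn=[[0,0,0],[0,0,0],[0,0,0],[0,0,0]])

```text
t: 2.68
tcp_pos: [0.5422, 0.0493, 0.0801]
tcp_rot: [[-0.994, -0.111, 0.0], [-0.111, 0.994, 0.0], [-0.0, 0.0, -1.0]]
force: [-1.1, -0.2, 0.6]
width: 0.004
grip_force: 0.0
```

Request:
jog_arm(offset=[[0,0,0.001],[0,0,0.002],[0,0,0.002]], turn=[[0,0,0],[0,0,0],[0,0,0]])

```text
t: 2.93
tcp_pos: [0.5423, 0.0493, 0.0798]
tcp_rot: [[-0.994, -0.111, 0.001], [-0.111, 0.994, -0.0], [-0.001, -0.0, -1.0]]
force: [-2.5, 0.3, 3.8]
width: -0.003
grip_force: 2.3
```

Request:
jog_arm(offset=[[0,0,0.001],[0,0,0.002],[0,0,0.002]], turn=[[0,0,0],[0,0,0],[0,0,0]])

```text
t: 3.18
tcp_pos: [0.5424, 0.0493, 0.0794]
tcp_rot: [[-0.994, -0.112, 0.001], [-0.112, 0.994, -0.0], [-0.001, -0.0, -1.0]]
force: [-4.3, -0.6, 8.3]
width: -0.001
grip_force: 4.0
```

Pad 1 takes 8 N in about 1 mm and stays firm, so it is locked. Pad 2 is next.

Request:
jog_arm(offset=[[0,0,-0.016],[0,0,-0.03],[0,-0.05,-0.03],[0,-0.11,-0.03],[0,-0.16,-0.03],[0,-0.16,-0.03],[0,-0.16,-0.018],[0,-0.16,-0.008],[0,-0.16,-0.005],[0,-0.16,-0.003],[0,-0.16,-0.001],[0,-0.16,0],[0,-0.16,0]], turn=[[0,0,0],[0,0,0],[0,0,0],[0,0,0],[0,0,0],[0,0,0],[0,0,0],[0,0,0],[0,0,0],[0,0,0],[0,0,0],[0,0,0],[0,0,0]])

```text
t: 4.27
tcp_pos: [0.5511, -0.0298, 0.0783]
tcp_rot: [[-0.994, -0.112, 0.0], [-0.112, 0.994, 0.0], [-0.0, 0.0, -1.0]]
force: [-1.1, -0.6, 2.5]
width: 0.003
grip_force: 1.3
```

Request:
jog_arm(offset=[[0,0,0.002],[0,0,0.004],[0,0,0.004]], turn=[[0,0,0],[0,0,0],[0,0,0]])

```text
t: 4.52
tcp_pos: [0.5513, -0.0299, 0.0761]
tcp_rot: [[-0.994, -0.111, 0.001], [-0.111, 0.994, 0.0], [-0.001, 0.0, -1.0]]
force: [-0.1, 1.9, 2.9]
width: 0.003
grip_force: 1.4
```

Pad 2 sank 4 mm at under 3 N, so panel 2 is the unlocked one. I'll press its tail further into the well.

Request:
jog_arm(offset=[[0,0,0.003],[0,0,0.006],[0,0,0.009],[0,0,0.012],[0,0,0.014],[0,0,0.014]], turn=[[0,0,0],[0,0,0],[0,0,0],[0,0,0],[0,0,0],[0,0,0]])

```text
t: 5.02
tcp_pos: [0.551, -0.0304, 0.0687]
tcp_rot: [[-0.994, -0.111, -0.0], [-0.111, 0.994, -0.0], [0.0, -0.0, -1.0]]
force: [0.7, -0.4, 2.1]
width: -0.003
grip_force: 1.0
```

Request:
jog_arm(offset=[[0,0,0.003],[0,0,0.006],[0,0,0.009],[0,0,0.012],[0,0,0.014],[0,0,0.014]], turn=[[0,0,0],[0,0,0],[0,0,0],[0,0,0],[0,0,0],[0,0,0]])

```text
t: 5.52
tcp_pos: [0.551, -0.0301, 0.0617]
tcp_rot: [[-0.994, -0.111, -0.0], [-0.111, 0.994, 0.0], [0.0, 0.0, -1.0]]
force: [1.8, 1.6, 1.4]
width: -0.001
grip_force: 1.0
```

Run:
```python
from h import *
d,T=cam("wrist");cv2.imwrite("pics/w3.png",d['img']);P=pts(d,T)
# height profile of panel 2 in locker coords
c=np.array([.5467,.0097]);ex=np.array([.9937,.112]);ey=np.array([-.112,.9937])
X=(P[...,:2]-c)@ex+.038;Y=(P[...,:2]-c)@ey
m=(abs(Y+.04)<.028)&(P[...,2]>.085)&(P[...,2]<.16)&(X<.005)&(X>-.07)
for a in np.arange(-.065,.006,.01):
    k=m&(abs(X-a)<.003);print(round(a,3),k.sum(),np.median(P[...,2][k]) if k.any() else None)
```

```text
-0.065 0 None
-0.055 0 None
-0.045 0 None
-0.035 275 0.1248408260319347
-0.025 2900 0.12417153681330233
-0.015 1742 0.11228498676917262
-0.005 1158 0.1006054731006184
0.005 398 0.09048855126847799
```

View pics/w3.png

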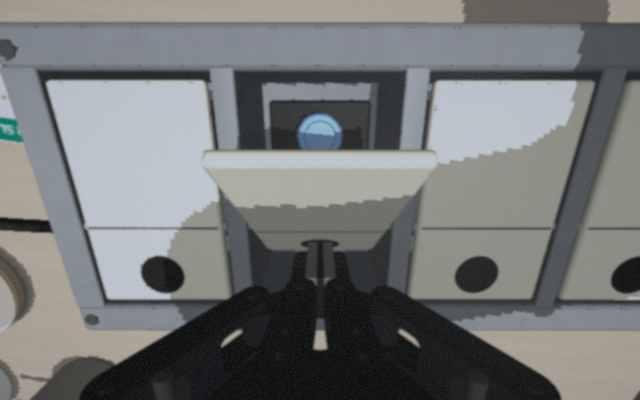

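The panel stands at about 50°, with its edge at row 155 and a vial showing beneath it. I'll lift straight up, go over to the front, and come down in front of the raised edge.

Request:
jog_arm(offset=[[0,0,-0.04],[0,0,-0.1],[0,0,-0.16],[0,0,-0.22],[0,0,-0.25],[0.05,0,-0.25],[0.11,0,-0.25],[0.17,0,-0.25],[0.216,0,-0.25],[0.216,0,-0.25],[0.216,0,-0.2],[0.216,0,-0.15],[0.216,0,-0.11],[0.216,0,-0.093],[0.216,0,-0.093],[0.216,0,-0.093]], turn=[[0,0,0],[0,0,0],[0,0,0],[0,0,0],[0,0,0],[0,0,0],[0,0,0],[0,0,0],[0,0,0],[0,0,0],[0,0,0],[0,0,0],[0,0,0],[0,0,0],[0,0,0],[0,0,0]])

```text
t: 6.9
tcp_pos: [0.4439, -0.0424, 0.1089]
tcp_rot: [[-0.994, -0.111, -0.001], [-0.111, 0.994, -0.001], [0.001, -0.001, -1.0]]
force: [-0.6, 0.0, 1.0]
width: 0.001
grip_force: 0.0
```

Request:
jog_arm(offset=[[-0.01,0,0],[-0.02,0,0],[-0.03,0,0],[-0.04,0,0],[-0.05,0,0],[-0.06,0,0],[-0.07,0,0],[-0.08,0,0],[-0.09,0,0],[-0.1,0,0],[-0.1,0,0]], turn=[[0,0,0],[0,0,0],[0,0,0],[0,0,0],[0,0,0],[0,0,0],[0,0,0],[0,0,0],[0,0,0],[0,0,0],[0,0,0]])

```text
t: 7.82
tcp_pos: [0.4942, -0.0365, 0.1084]
tcp_rot: [[-0.994, -0.111, -0.0], [-0.111, 0.994, -0.0], [0.0, -0.0, -1.0]]
force: [-0.1, 1.1, -0.3]
width: 0.0
grip_force: 0.0
```

Run:
```python
from h import *
a,_=cam("scene");b,_=cam("side")
A=cv2.resize(a['img'][80:260,200:420],None,fx=2.5,fy=2.5);B=cv2.resize(b['img'][60:300,200:420],None,fx=1.5,fy=1.5)
C=np.zeros((450,880,3),np.uint8);C[:,:550]=A;C[:360,550:880]=B;cv2.imwrite("pics/m.png",cv2.resize(C,(800,409)))
```

```text
(no output)
```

View pics/m.png

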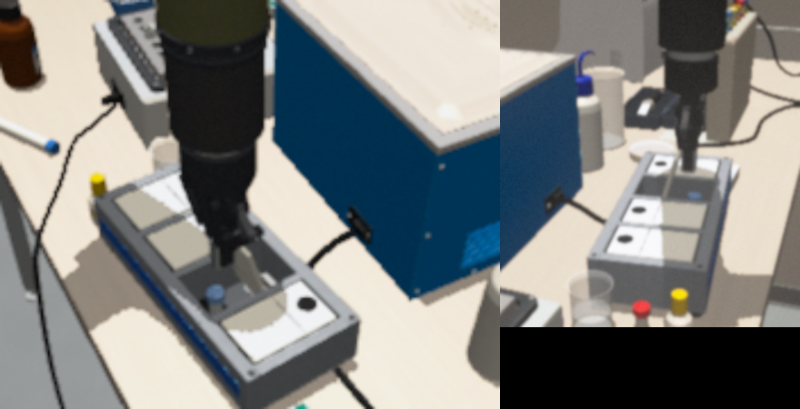

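The finger is in front of panel 2, which is moving up ahead of it at about (245,265). I'll keep pushing it over.

Request:
jog_arm(offset=[[-0.01,0,0],[-0.02,0,0],[-0.03,0,0],[-0.04,0,0],[-0.05,0,0],[-0.06,0,0],[-0.07,0,0],[-0.07,0,0]], turn=[[0,0,0],[0,0,0],[0,0,0],[0,0,0],[0,0,0],[0,0,0],[0,0,0],[0,0,0]])

```text
t: 8.58
tcp_pos: [0.529, -0.0327, 0.1082]
tcp_rot: [[-0.994, -0.111, -0.0], [-0.111, 0.994, -0.0], [0.0, -0.0, -1.0]]
force: [0.4, 0.1, -0.5]
width: 0.005
grip_force: 0.0
```

```bash
cat > m.py <<'E'
from h import *
c=np.array([.5467,.0097]);ex=np.array([.9937,.112]);ey=np.array([-.112,.9937])
for n in("scene","side"):
    d,T=cam(n);P=pts(d,T)
    X=(P[...,:2]-c)@ex+.038;Y=(P[...,:2]-c)@ey
    m=(abs(Y+.04)<.04)&(P[...,2]>.086)&(P[...,2]<.15)&(X>.012)&(X<.09)&(abs(Y+.04)>.016)
    for z in np.arange(.09,.15,.008):
        k=m&(abs(P[...,2]-z)<.004)
        if k.sum()>2: print(n,round(z,3),k.sum(),np.round(np.percentile(X[k],[5,50,95]),4))
E
python3 m.py
```

```text
scene 0.09 32 [0.0138 0.0164 0.0194]
scene 0.098 26 [0.0176 0.0205 0.0241]
scene 0.106 23 [0.021  0.0249 0.0281]
scene 0.114 22 [0.0264 0.0291 0.0322]
scene 0.122 23 [0.0297 0.0324 0.0355]
scene 0.13 29 [0.0179 0.0362 0.0415]
scene 0.138 21 [0.0369 0.0408 0.0451]
side 0.09 34 [0.0146 0.0172 0.0213]
side 0.098 27 [0.0192 0.0217 0.0265]
side 0.106 20 [0.024  0.0263 0.0304]
side 0.114 23 [0.0265 0.0301 0.0343]
side 0.122 34 [0.0312 0.0347 0.0383]
side 0.13 30 [0.0366 0.0384 0.0421]
side 0.138 21 [0.0405 0.0425 0.0457]
```

The panel leans 27° past upright (about 2.03 rad). I'll back straight off, raise the arm and check it.

Request:
jog_arm(offset=[[0.02,0,0],[0.06,0,0],[0.12,0,0],[0.16,0,0],[0.16,0,-0.06],[0.16,0,-0.12],[0.16,0,-0.18],[0.16,0,-0.2],[0.16,0,-0.2],[0.16,0,-0.2]], turn=[[0,0,0],[0,0,0],[0,0,0],[0,0,0],[0,0,0],[0,0,0],[0,0,0],[0,0,0],[0,0,0],[0,0,0]])

```text
t: 9.52
tcp_pos: [0.4489, -0.0414, 0.2088]
tcp_rot: [[-0.994, -0.111, 0.001], [-0.111, 0.994, 0.001], [-0.001, 0.001, -1.0]]
force: [0.3, 0.5, -0.8]
width: -0.003
grip_force: 0.0
```

```bash
python3 m.py
python3 - <<'E'
from h import *
a,_=cam("scene");cv2.imwrite("pics/end.png",cv2.resize(a['img'][80:300,200:420],None,fx=2.5,fy=2.5))
E
```

```text
scene 0.09 35 [0.0134 0.0163 0.0199]
scene 0.098 36 [0.0173 0.0204 0.0235]
scene 0.106 33 [0.0216 0.0242 0.027 ]
scene 0.114 33 [0.0263 0.0286 0.0314]
scene 0.122 40 [0.0304 0.0326 0.0362]
scene 0.13 35 [0.0346 0.0372 0.0414]
scene 0.138 29 [0.0388 0.0415 0.0448]
side 0.09 34 [0.0145 0.0171 0.0211]
side 0.098 38 [0.019  0.0217 0.025 ]
side 0.106 31 [0.0233 0.0261 0.0297]
side 0.114 38 [0.0275 0.03   0.0345]
side 0.122 36 [0.0319 0.0343 0.0383]
side 0.13 33 [0.0359 0.0384 0.0427]
side 0.138 22 [0.0398 0.0422 0.045 ]
```

View pics/end.png

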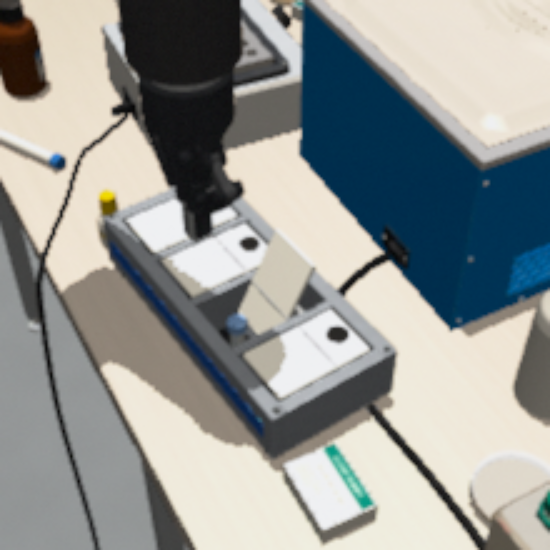

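The panel leans back at (280,280) and stays there. The arm is clear, and the other panels and the slides are unmoved.

```bash
python3 -c "from bench import r;print(r.finish_job())"
```

```text
the job is handed in; nothing more can be done
None
```

Panel 2 (third from the left) was the unlocked one; it now leans back about 27° past upright and stays there, and the job is handed in (pad 1 was locked; pads 0 and 3 did not need pressing).

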